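Close down the laser module test bench

ROBOT

A 6-joint arm with a two-finger parallel gripper is mounted at the origin on the work surface. World frame = base frame: x ahead of the robot, y to its left, z up, the work surface at z = 0. Lengths are in m, angles in rad, forces in N, time in s.
With the tool pointing down it reaches from about 0.35 to 0.975 m from the base axis. Payload 7.1 kg.
Tool frame: the origin (TCP) lies midway between the tips of the shut fingers; the grasp point (between the pads) lies 19 mm behind it; z points along the fingers, x is the direction in which the jaws open and shut, and the axes are right-handed (so a half turn about z gives the same grasp; the last joint's range is limited). The gripper opens to 88 mm and grips with 3 to 60 N. Pads are 20 mm wide; open, the fingers measure 115 mm over their backs; the gripper's body (75 mm by 178 mm) begins 61 mm behind the grasp point.
Start: joints at [-1.125, 0.423, 1.63, -0, 1.089, -0.019], TCP at [0.28, -0.559, 0.223] pointing down, gripper open.
Joint ranges: [-3, 3], [-0.9, 2.11], [0.09, 2.58], [-1.31, 4.45], [0.11, 2.69], [-2.54, 2.54]. Speed limits (rad/s): [2.39, 2.39, 3.01, 3.14, 3.14, 3.14].

INTERFACE

Orientations are given as a unit quaternion [w, x, y, z].
In Python, from station import move_pose, movel, movej, command_gripper, wait, inverse_kinematics, read_camera, camera_info, MotionError, job_done, get_time, get_joint_pos, get_qvel, get_effort, get_tcp_pos, get_ee_rot, get_ft_force, get_ft_torque, get_grip_width gives the robot as it stands. Calls block until the motion is done:
- move_pose(position, orientation): joint-space move of the TCP to a pose.
- movel(position, frame=None, v=0.15, until_force=None): straight line of the TCP; frame=None keeps the orientation; v is the mean speed in m/s. With until_force (N) it stops when the force on the tool has changed by that much, and returns True; else False.
- movej(angles): joint-space move.
- command_gripper(opening): opening from 0.0 (shut) to 1.0 (fully open); the grip force is fixed at half the most; returns when the fingers have stopped.
- wait(seconds).
- inverse_kinematics(position, orientation): joint angles nearest the present ones, or None.
- read_camera(name): name is "side" or "top"; returns the picture (420x560x3 uint8, red, green, blue); there is no depth.
- camera_info(name): a dict with "intrinsics" (3x3 intrinsics, pixels), "dist" ([k1, k2, p1, p2, k3] as OpenCV has them; the pictures are not rectified), "T" (4x4, takes a point from camera to world coordinates). Camera axes: x right, y up, looking along -z (the intrinsics and any distortion apply to the point x, -y, -z); pixel columns grow to the right and rows downward; lengths in m; the calibration is good to about 2 mm. A picture is of the moment at which its call begins. camera_info takes no time and is no camera call.
A pose or a line that the arm cannot do raises MotionError and nothing moves.
- job_done(): hands the job in, once; it reports no verdict.
Readings, each from a call of its own:
- get_time(): time.
- get_joint_pos(): joint angles.
- get_qvel(): joint speeds.
- get_effort(): joint torques, N m.
- get_tcp_pos(): TCP position.
- get_ee_rot(): TCP orientation.
- get_ft_force(): force on the tool from outside, world axes, zero at the start.
- get_ft_torque(): the same for the moment, N m.
- get_grip_width(): opening from 0.0 (shut) to 1.0 (fully open).
Only numpy, scipy, OpenCV 4.12 (cv2) and the standard library are available. Lean on these libraries where they do the work, as an engineer would, in place of code of your own. Each camera call takes 0.05 s, during which the arm holds its last target.

TASK

Close down the laser test bench: first throw the red switch on the tester fully over, away from the tray, to turn it off. Then put every finished laser module from the catch tray into the blue tote, each standing upright on the tote's floor, and hang every beam shield astride the guard rail's bar, between the posts. Do not disturb the mirror mount, the lens mount or the screwdriver.

Things in the scene. Friction and masses are not known exactly. Their poses are not given: they have to be found in the camera images.
- switch (a joint): Red toggle lever on top of the tester: 0 = leans towards the tray (-x of the tray), ON; 1.0 rad = thrown fully over away from the tray (+x of the tray), OFF. Stays where it is left; a sideways push of 1 to 2 N at its tip moves it. Starts between 0 and 0.2.
- switch_tip (a point): Centre of the red ball (diameter 26 mm) at the end of the toggle lever, 60 mm from its hinge; the hinge lies 112 mm above the table over the tester's centre, along the tray's y. The lever (rod 10 mm thick) leans 0.5 rad from upright to either side at 0 and 1.0.
- tray: Grey catch tray, 240 (own x) x 200 x 14 mm high, walls 4 mm, floor 4 mm above the table, fixed. Origin: centre of its underside, z up. It is one piece with the white tester box (90 along x, 110 along y, 90 mm high) standing at its +x end, box centre 165 mm from the tray's centre along the tray's x. May be on the left or the right of the robot.
- tote: Blue open tote, outer 250 (own x) x 210 x 60 mm high, walls and floor 5 mm, fixed. Origin: centre of its underside, z up. On the other side of the robot from the tray.
- rail: Guard rail: level steel bar of radius 8 mm along its own y, axis 150 mm above the table, on two 25 mm steel posts 340 mm apart (black 36 mm holders and flat feet below). Fixed; beyond the shields, roughly across the robot's view. Origin on the table under the middle of the bar.
- rail_mid (a point): Middle of the rail's bar, on its axis, 150 mm above the table; y runs along the bar.
- module1: Laser module: upright block 62 long (own x) x 36 wide (own y) x 44 mm high, about 0.18 kg, bare aluminium with a black front end, an amber window and a red patch on top. Origin: centre of its underside, z up. Stands in the catch tray at first, roughly along the tray's x. Absent (None from the start) in some runs; loose and may get knocked aside.
- module2: Laser module: upright block 62 long (own x) x 36 wide (own y) x 44 mm high, about 0.18 kg, bare aluminium with a black front end, an amber window and a red patch on top. Origin: centre of its underside, z up. Stands in the catch tray at first, roughly along the tray's x. Absent (None from the start) in some runs; loose and may get knocked aside.
- module3: Laser module: upright block 62 long (own x) x 36 wide (own y) x 44 mm high, about 0.18 kg, bare aluminium with a black front end, an amber window and a red patch on top. Origin: centre of its underside, z up. Stands in the catch tray at first, roughly along the tray's x. Absent (None from the start) in some runs; loose and may get knocked aside.
- module4: Laser module: upright block 62 long (own x) x 36 wide (own y) x 44 mm high, about 0.18 kg, bare aluminium with a black front end, an amber window and a red patch on top. Origin: centre of its underside, z up. Stands in the catch tray at first, roughly along the tray's x. Absent (None from the start) in some runs; loose and may get knocked aside.
- shield1: Beam shield: rigid inverted channel, open below and at both ends: 56 wide (own x) x 85 long (own y) x 90 mm high, 0.14 kg; black flat top 6 mm thick, orange side walls 5 mm thick, 46 mm apart. At first it stands on the table before the robot, its y roughly along world x. Origin: centre of its underside, z up. Grip it from above across its 56 mm width near the top. Absent in some runs.
- shield1_roof (a point): Underside of shield1's top, at its middle (84 mm above its origin); it lies 8 mm above the bar's axis when the shield hangs on the bar.
- shield2: Beam shield: rigid inverted channel, open below and at both ends: 56 wide (own x) x 85 long (own y) x 90 mm high, 0.14 kg; black flat top 6 mm thick, orange side walls 5 mm thick, 46 mm apart. At first it stands on the table before the robot, its y roughly along world x. Origin: centre of its underside, z up. Grip it from above across its 56 mm width near the top. Absent in some runs.
- shield2_roof (a point): Underside of shield2's top, at its middle (84 mm above its origin); it lies 8 mm above the bar's axis when the shield hangs on the bar.
- shield3: Beam shield: rigid inverted channel, open below and at both ends: 56 wide (own x) x 85 long (own y) x 90 mm high, 0.14 kg; black flat top 6 mm thick, orange side walls 5 mm thick, 46 mm apart. At first it stands on the table before the robot, its y roughly along world x. Origin: centre of its underside, z up. Grip it from above across its 56 mm width near the top. Absent in some runs.
- shield3_roof (a point): Underside of shield3's top, at its middle (84 mm above its origin); it lies 8 mm above the bar's axis when the shield hangs on the bar.
- mirror_mount: Bystander: square black mirror mount on a post, 128 mm high, beyond the rail. Origin: centre of its underside.
- lens_mount: Bystander: round black lens ring on a post, 130 mm high, beyond the rail. Origin: centre of its underside.
- screwdriver: Bystander: screwdriver with a red handle, 170 mm long, lying crosswise between the shields and the rail.
There are look-alikes about, which are no part of the job. Leave any green look-alike of the shield3 alone. Leave any pink or yellow look-alike of the module2 alone.

How it is judged:
By the outcome, as a careful person would: the job done as asked, in the order asked, and still so for the second after the job is handed in, with the robot touching nothing.
Of module1, module2, module3, module4 only 3 to 4 are there at a start; the rules pass over those that are not, and their reading is None.
Of shield1, shield2, shield3 only 2 to 3 are there at a start; the rules pass over those that are not, and their reading is None.
At some moment in a run one of module1, module2, module3, module4 may be knocked a few centimetres aside while the robot is not near it.
It also fails if it takes over 210 s, if anything falls off the work surface, if the arm or the gripper's body presses on something with over 40 N, if the wrist force passes 120 N, or if a joint passes its speed limit or range.

## Working session

There is one attempt and no reset: what is moved stays moved. The work goes in short steps, each a Python script; the robot and the scene stay as the last script left them, time stands still between calls to the robot, and variables do not carry over. Pictures are saved under pics/ and viewed, and the job is handed in when it is done.

```bash
ls; mkdir -p pics; python3 - <<'E'
from station import *
import cv2
for n in ("side","top"):
    im=read_camera(n); cv2.imwrite(f"pics/{n}0.png",im[:,:,::-1]); 
    i=camera_info(n); print(n,i)
print(get_time(),get_tcp_pos(),get_ee_rot(),get_grip_width())
E
```

```text
pics
side {'intrinsics': array([[384.76692546,   0.        , 285.898838  ],
       [  0.        , 384.76692546, 210.13725284],
       [  0.        ,   0.        ,   1.        ]]), 'dist': array([0.03424461, 0.        , 0.        , 0.        , 0.        ]), 'T': array([[-0.99855806,  0.03972581, -0.03610633,  0.44625196],
       [-0.05367117, -0.7525874 ,  0.65630146,  0.78068142],
       [-0.00110106,  0.65729298,  0.75363435,  0.93361782],
       [ 0.        ,  0.        ,  0.        ,  1.        ]])}
top {'intrinsics': array([[382.8258596 ,   0.        , 281.27688891],
       [  0.        , 382.8258596 , 219.21022299],
       [  0.        ,   0.        ,   1.        ]]), 'dist': array([-0.0804407,  0.       ,  0.       ,  0.       ,  0.       ]), 'T': array([[ 1.26218253e-02,  9.94895184e-01, -1.00121236e-01,
         3.94061501e-01],
       [-9.99920292e-01,  1.25267525e-02, -1.57822132e-03,
         6.19040885e-02],
       [-3.15970855e-04,  1.00133175e-01,  9.94973993e-01,
         1.11634394e+00],
       [ 0.00000000e+00,  0.00000000e+00,  0.00000000e+00,
         1.00000000e+00]])}
0.1 [ 0.279955   -0.55823329  0.22197812] [-3.80747023e-04  8.50956246e-01 -5.25236111e-01 -5.91200843e-04] 1.0017255644104492
```

```bash
sleep 8; ls pics
```

```text
side0.png
top0.png
```

View pics/top0.png

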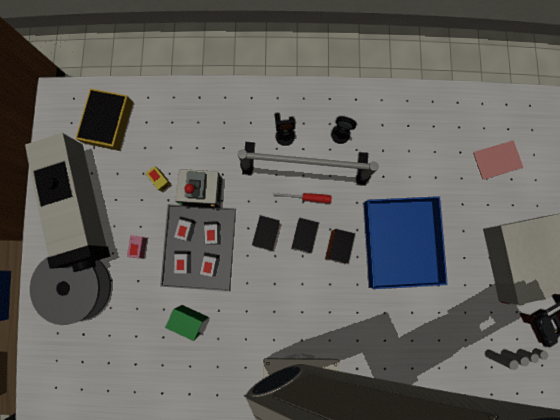

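View pics/side0.png

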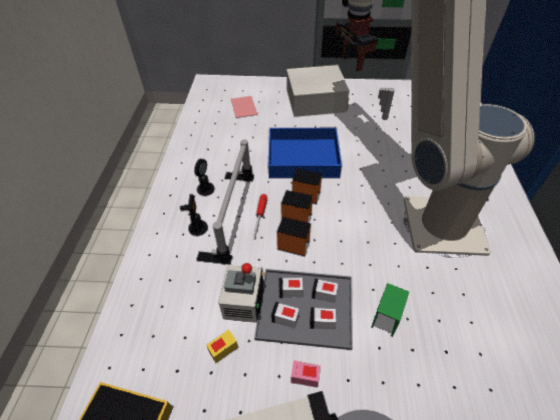

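Top view: four white modules with red patches in the tray at (184,230), (211,233), (181,264) and (208,266). Three black-topped orange shields are at (266,233), (305,235) and (341,246). Look-alikes to leave alone are the yellow module (157,178), the pink module (137,247) and the green shield (186,322). The switch ball is near (189,188). I'll check these in enlarged crops.

```bash
cat > h.py <<'E'
import numpy as np, cv2
from station import *
def cam(n):
    i=camera_info(n); return i["intrinsics"],i["dist"],i["T"]
def p2w(n,uv,z):
    K,d,T=cam(n)
    uv=np.array(uv,float).reshape(-1,1,2)
    p=cv2.undistortPoints(uv,K,d).reshape(-1,2)
    z=np.broadcast_to(z,(len(p),))
    r=np.c_[p[:,0],-p[:,1],-np.ones(len(p))]@T[:3,:3].T
    o=T[:3,3]
    return o+r*((z-o[2])/r[:,2])[:,None]
def w2p(n,P):
    K,d,T=cam(n)
    c=(np.array(P,float).reshape(-1,3)-T[:3,3])@T[:3,:3]
    return cv2.projectPoints((c*[1,-1,-1]).reshape(-1,1,3),np.zeros(3),np.zeros(3),K,d)[0].reshape(-1,2)
def crop(n,u0,v0,w,h,s,name,im=None,grid=10):
    if im is None: im=read_camera(n)
    c=cv2.resize(im[v0:v0+h,u0:u0+w,::-1],None,fx=s,fy=s,interpolation=cv2.INTER_CUBIC)
    c=cv2.convertScaleAbs(c,alpha=1.3,beta=20)
    for u in range(u0-u0%grid+grid,u0+w,grid):
        x=(u-u0)*s; cv2.line(c,(x,0),(x,6),(0,255,255),1); cv2.putText(c,str(u),(x-10,16),0,.35,(0,255,255),1)
    for v in range(v0-v0%grid+grid,v0+h,grid):
        y=(v-v0)*s; cv2.line(c,(0,y),(6,y),(0,255,255),1); cv2.putText(c,str(v),(8,y+4),0,.35,(0,255,255),1)
    cv2.imwrite("pics/"+name,c)
def tq(yaw):  # tool down, tool x at angle yaw in world
    # R=[[c,s,0],[s,-c,0],[0,0,-1]]
    return [0,np.cos(yaw/2),np.sin(yaw/2),0]
E
python3 - <<'E'
from h import *
im=cv2.imread("pics/top0.png")[:,:,::-1]
crop("top",150,160,100,140,4,"c1.png",im)
crop("top",235,205,135,70,5,"c2.png",im)
crop("top",230,100,160,110,5,"c3.png",im)
E
```

```text
(no output)
```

View pics/c1.png

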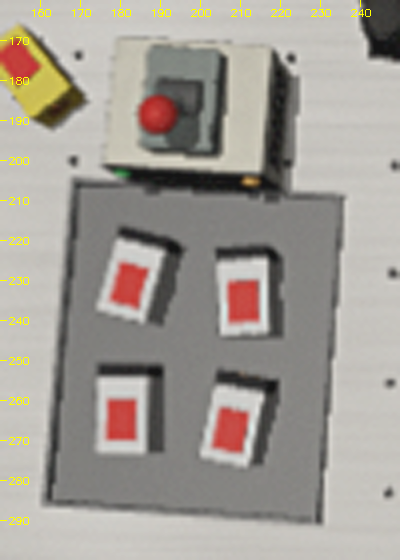

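View pics/c2.png

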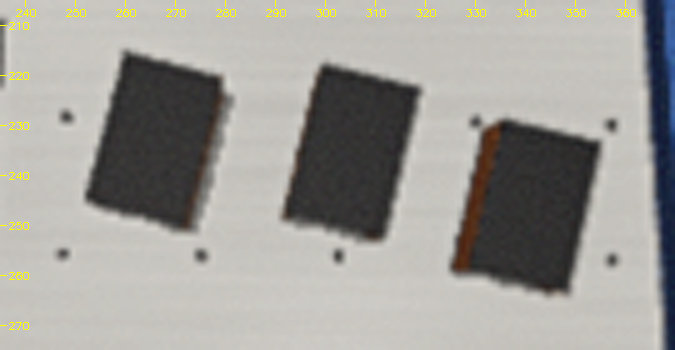

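View pics/c3.png

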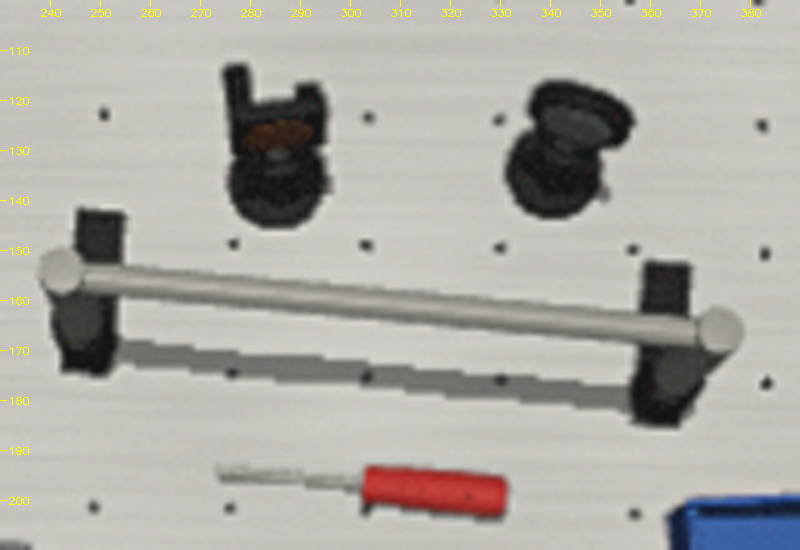

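```bash
cat >> h.py <<'E'
def redblobs(im,u0,v0,u1,v1,s=6):
    c=cv2.resize(im[v0:v1,u0:u1],None,fx=s,fy=s,interpolation=cv2.INTER_CUBIC).astype(int)
    r,g,b=c[...,0],c[...,1],c[...,2]
    red=(r-np.maximum(g,b)>45).astype(np.uint8)
    white=((np.minimum(np.minimum(r,g),b)>150)|(red>0)).astype(np.uint8)
    out=[]
    n,l,st,ce=cv2.connectedComponentsWithStats(red)
    nw,lw,stw,cw=cv2.connectedComponentsWithStats(white)
    f=lambda p:(np.array(p)+.5)/s-.5+[u0,v0]
    for i in range(1,n):
        if st[i,4]<10*s*s or st[i,4]>80*s*s: continue
        k=lw[int(ce[i][1]),int(ce[i][0])]
        pts=np.argwhere(lw==k)[:,::-1].astype(np.float32)
        out.append((f(ce[i]),f(cv2.boxPoints(cv2.minAreaRect(pts))),stw[k,4]/s/s))
    return out
def modules(im,box,z=0.048):
    res=[]
    for rc,bx,a in redblobs(im,*box):
        W=p2w("top",bx,z)[:,:2]; R=p2w("top",[rc],z)[0,:2]
        e=[W[1]-W[0],W[2]-W[1]]; L=[np.linalg.norm(x) for x in e]
        k=int(np.argmax(L)); ax=e[k]/L[k]
        C=W.mean(0)
        # front: white part runs rear..; red centre is nearer white centre or rear
        res.append(dict(px=rc.round(1),red=R.round(4),white=C.round(4),L=np.round(sorted(L),4),yaw=round(float(np.arctan2(ax[1],ax[0])),3),area=a))
    return res
E
python3 - <<'E'
from h import *
im=cv2.imread("pics/top0.png")[:,:,::-1]
for m in modules(im,(158,203,238,292)): print(m)
tr=p2w("top",np.array([[168.5,205],[236,208.8],[230.3,290.5],[161,286]])-.5,0.014)
print(tr.round(4),tr.mean(0)); print([np.linalg.norm(tr[i]-tr[i-1]).round(4) for i in range(4)])
# shields top z=.09
for n,q in dict(s1=[(259.5,215),(279.5,220.5),(272,251),(252,245)],s2=[(299.5,217.5),(319,222.5),(311.5,253.5),(292,249)],s3=[(336,229),(355,233.5),(348.5,263.5),(327.5+1.5,259.5)]).items():
    w=p2w("top",np.array(q)-.5,0.09); print(n,w.mean(0).round(4),[np.linalg.norm(w[i]-w[i-1]).round(4) for i in range(4)],"yaw long",np.arctan2(*(w[0]-w[3])[1::-1]).round(3))
# posts tops / bar
b=p2w("top",np.array([(242.2,154),(374,166.3)])-.5,[0.158]*2); print("posts",b.round(4),np.linalg.norm(b[0]-b[1]),b.mean(0))
b=p2w("top",np.array([(260,155.4),(360,165.2)])-.5,[0.15]*2); print("bar",b.round(4))
# tote rim
t=p2w("top",np.array([(364,199),(438,196.5),(445.5,283.5),(367.5,288)])-.5,.06);print(t.round(4),t.mean(0),[np.linalg.norm(t[i]-t[i-1]).round(4) for i in range(4)])
crop("side",195,125,160,130,5,"s1.png",cv2.imread("pics/side0.png")[:,:,::-1])
crop("side",210,250,160,120,5,"s2.png",cv2.imread("pics/side0.png")[:,:,::-1])
crop("top",355,185,100,110,5,"c4.png",im)
E
```

```text
{'px': array([181.8, 230.7]), 'red': array([0.4655, 0.343 ]), 'white': array([0.4655, 0.343 ]), 'L': array([0.0216, 0.0293]), 'yaw': -0.232, 'area': np.float64(74.33333333333333)}
{'px': array([210.3, 234.9]), 'red': array([0.4549, 0.2618]), 'white': array([0.455 , 0.2618]), 'L': array([0.0218, 0.0292]), 'yaw': -3.067, 'area': np.float64(77.80555555555556)}
{'px': array([179.9, 264.5]), 'red': array([0.371, 0.345]), 'white': array([0.371 , 0.3451]), 'L': array([0.0212, 0.0282]), 'yaw': -3.108, 'area': np.float64(74.66666666666667)}
{'px': array([207.2, 267.1]), 'red': array([0.3651, 0.268 ]), 'white': array([0.3651, 0.2681]), 'L': array([0.0217, 0.0291]), 'yaw': -0.178, 'area': np.float64(78.22222222222221)}
[[0.5441 0.3957 0.014 ]
 [0.5352 0.1971 0.014 ]
 [0.3002 0.208  0.014 ]
 [0.3091 0.4084 0.014 ]] [0.4221283  0.30229166 0.014     ]
[np.float64(0.2353), np.float64(0.1988), np.float64(0.2353), np.float64(0.2007)]
s1 [0.4614 0.1061 0.09  ] [np.float64(0.0832), np.float64(0.056), np.float64(0.0844), np.float64(0.056)] yaw long -0.226
s2 [ 0.4554 -0.0007  0.09  ] [np.float64(0.0872), np.float64(0.0542), np.float64(0.0858), np.float64(0.0535)] yaw long -0.224
s3 [ 0.4276 -0.0993  0.09  ] [np.float64(0.0841), np.float64(0.0526), np.float64(0.0825), np.float64(0.0533)] yaw long -0.225
posts [[ 0.6589  0.1672  0.158 ]
 [ 0.6313 -0.1717  0.158 ]] 0.33999056380480563 [ 0.6450866  -0.00221465  0.158     ]
bar [[ 0.6578  0.1219  0.15  ]
 [ 0.6356 -0.1371  0.15  ]]
[[ 0.5615 -0.1658  0.06  ]
 [ 0.5719 -0.3777  0.06  ]
 [ 0.3282 -0.393   0.06  ]
 [ 0.3151 -0.1738  0.06  ]] [ 0.44418991 -0.27758378  0.06      ] [np.float64(0.2465), np.float64(0.2121), np.float64(0.2442), np.float64(0.2195)]
```

View pics/s1.png

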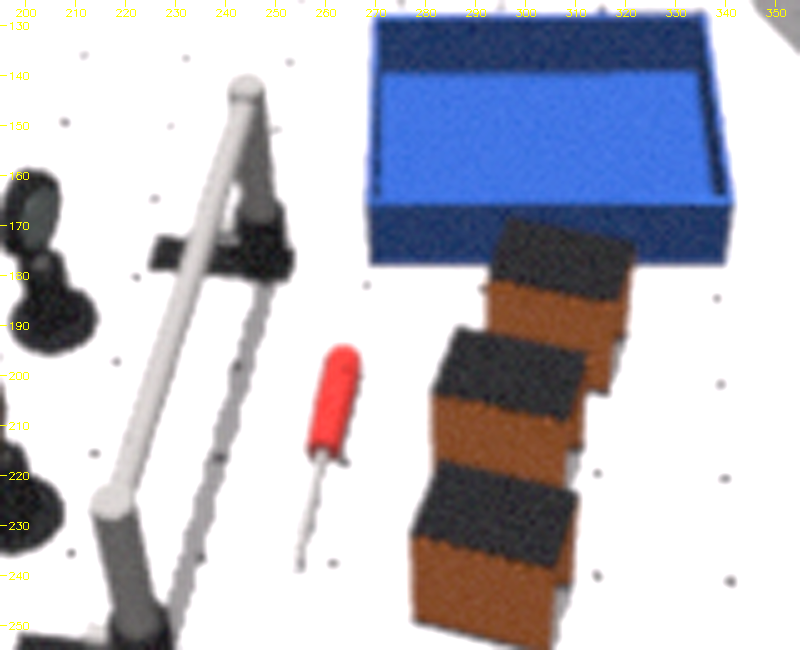

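View pics/s2.png

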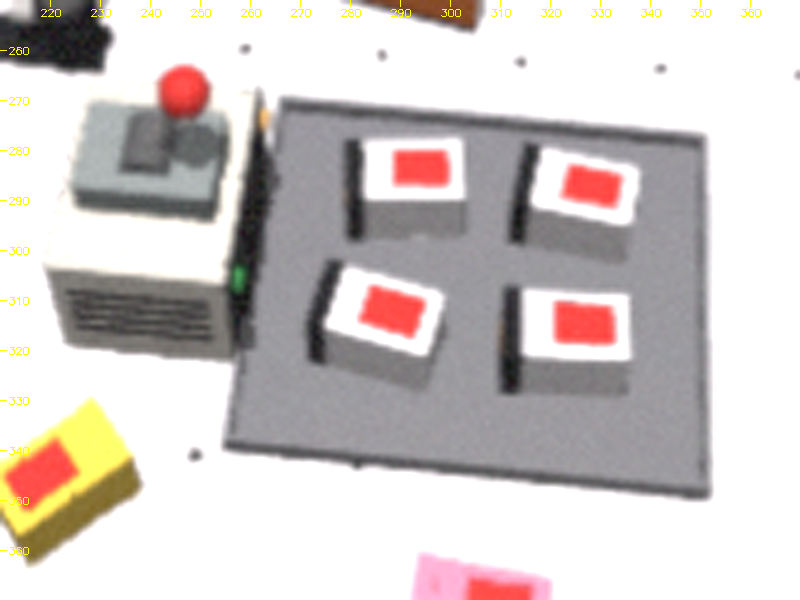

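View pics/c4.png

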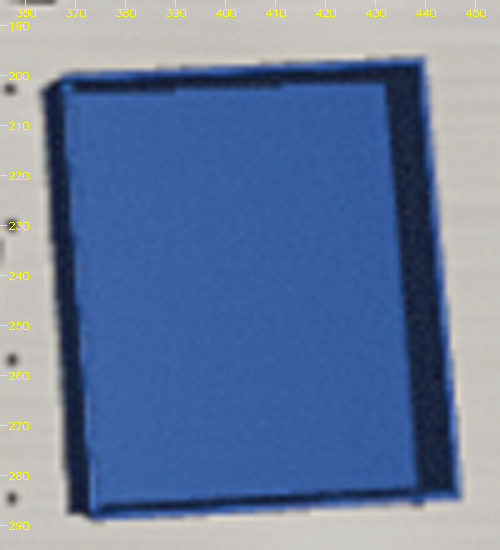

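Candidates: modules in the tray at top-view px (182,231), (210,235), (180,265) and (207,267), all white with a red patch. Yellow (157,178) and pink (137,247) lie outside the tray, and the green channel is at (186,322). The close crops confirm the choice: four aluminium modules and three orange shields. The tray (235x200 measured) and the post gap (340.0) agree with the given sizes. Next I'll cross-check the ball, then throw the switch.

```bash
python3 - <<'E'
from h import *
print("ball top",p2w("top",[(188.75,188.0)],[.165]),"side",p2w("side",[(246,267.5)],[.165]))
yaw=-0.049;u=np.array([np.cos(yaw),np.sin(yaw)]);v=np.array([-u[1],u[0]])
c=np.array([.4246,.3025]); h=c+.165*u; print("hinge",h)
# side check: tray corners, modules, box top corners
tc=[np.r_[c+a*120*1e-3*u+b*.1*v,.014] for a,b in((1,1),(1,-1),(-1,-1),(-1,1))]
print(w2p("side",tc).round(1), w2p("top",tc).round(1))
bx=[np.r_[h+a*.045*u+b*.055*v,.09] for a,b in((1,1),(1,-1),(-1,-1),(-1,1))]
print("box",w2p("side",bx).round(1), w2p("top",bx).round(1))
print("rail ends side",w2p("side",[(0.6589,.1672,.158),(.6313,-.1717,.158)]).round(1))
print("red side",w2p("side",[(.4655,.343,.048),(.4549,.2618,.048),(.371,.345,.048),(.3651,.268,.048)]).round(1))
print("shield tops side",w2p("side",[(.4614,.1061,.09),(.4554,-.0007,.09),(.4276,-.0993,.09)]).round(1))
q=tq(yaw+np.pi/2)
for p in ([h[0]-.09,h[1],.30],[h[0],h[1],.15]):
    print(inverse_kinematics(p,q),inverse_kinematics(p,tq(yaw-np.pi/2)))
E
```

```text
ball top [[0.56625906 0.29867239 0.165     ]] side [[0.56688019 0.29438836 0.165     ]]
hinge [0.58940196 0.29441823]
[[252.8 336.8]
 [264.2 267.7]
 [350.4 275.3]
 [351.2 346.8]] [[167.8 202.7]
 [235.7 206.8]
 [229.6 290.1]
 [160.6 285.3]]
box [[216.7 302. ]
 [226.1 263.4]
 [260.5 266.4]
 [253.7 305.4]] [[178.9 167.4]
 [218.5 169.6]
 [215.8 202.1]
 [175.9 199.7]]
rail ends side [[216.8 225.5]
 [243.8 142.2]]
red side [[288.  311.8]
 [293.6 283.2]
 [326.3 314.5]
 [328.1 287. ]]
shield tops side [[293.7 226.6]
 [297.2 198.8]
 [307.1 176.2]]
[ 5.12165703e-01  2.76515154e-01  1.65689862e+00 -4.44089210e-16
  1.20817887e+00 -1.00963062e+00] [ 5.12165703e-01  2.76515154e-01  1.65689862e+00 -4.44089210e-16
  1.20817887e+00  2.13196203e+00]
[ 4.45200872e-01  5.54455163e-01  1.59891591e+00 -4.44089210e-16
  9.88221576e-01 -1.07659545e+00] [ 4.45200872e-01  5.54455163e-01  1.59891591e+00 -4.44089210e-16
  9.88221576e-01  2.06499720e+00]
```

Both cameras agree within about 3 mm; the ball is 23 mm on the tray side of the hinge, so q≈0.1. Throwing the switch now.

```bash
python3 - <<'E'
from h import *
yaw=-0.049;u=np.array([np.cos(yaw),np.sin(yaw)]);h=np.array([.5894,.2945])
P=lambda s,z:list(h+s*u)+[z]
t=get_tcp_pos(); movel([t[0],t[1],.33],v=.3)
q=tq(yaw+np.pi/2)
move_pose(P(-.085,.30),q); print(get_time(),get_tcp_pos())
command_gripper(0.0)
movel(P(-.085,.150),v=.2)
print(movel(P(-.02,.150),v=.08,until_force=12))
print(movel(P(.045,.150),v=.05,until_force=12),get_tcp_pos(),get_ft_force(),get_time())
im=read_camera("side"); cv2.imwrite("pics/s3.png",im[:,:,::-1]); crop("side",190,190,120,120,5,"s3.png",im)
E
```

```text
3.7167 [0.50488089 0.29805955 0.30004982]
False
True [0.59162107 0.2941357  0.14906068] [-2.89754171 -0.02895682  3.25050738] 7.5833
```

View pics/s3.png

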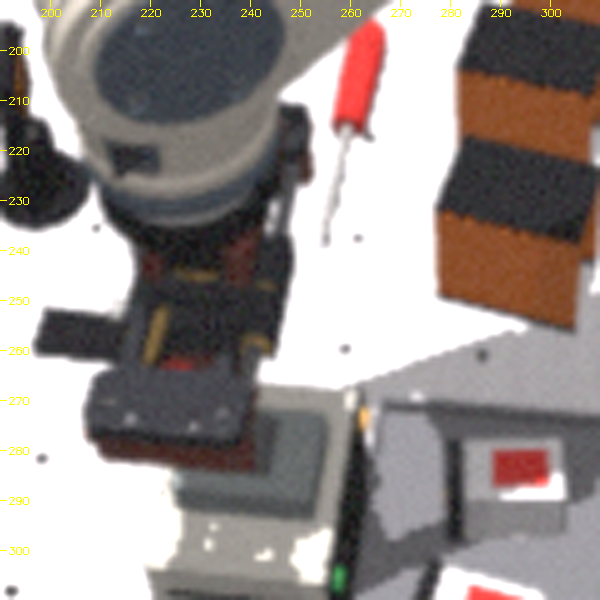

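The stop came at TCP +2 mm past the hinge, which is where fully-over contact should be. I'll back off and check.

```bash
python3 - <<'E'
from h import *
yaw=-0.049;u=np.array([np.cos(yaw),np.sin(yaw)]);h=np.array([.5894,.2945])
P=lambda s,z:list(h+s*u)+[z]
movel(P(-.03,.150),v=.2); movel(P(-.05,.30),v=.3)
move_pose([.40,.18,.36],tq(yaw+np.pi/2))
command_gripper(.68)
im=read_camera("side"); crop("side",190,190,160,160,4,"s4.png",im)
it=read_camera("top"); cv2.imwrite("pics/t4raw.png",it[:,:,::-1]); crop("top",150,150,200,140,4,"t4.png",it)
print(get_time(), "exp ball",w2p("side",[P(.0288,.1647)]),w2p("top",[P(.0288,.1647)]))
E
```

```text
10.5083 exp ball [[224.34942837 266.14226182]] [[191.77884563 167.96737652]]
```

View pics/s4.png

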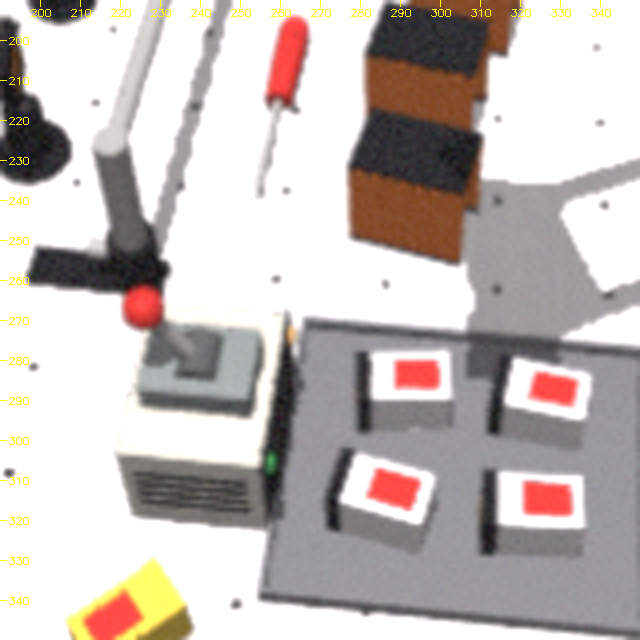

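View pics/t4.png

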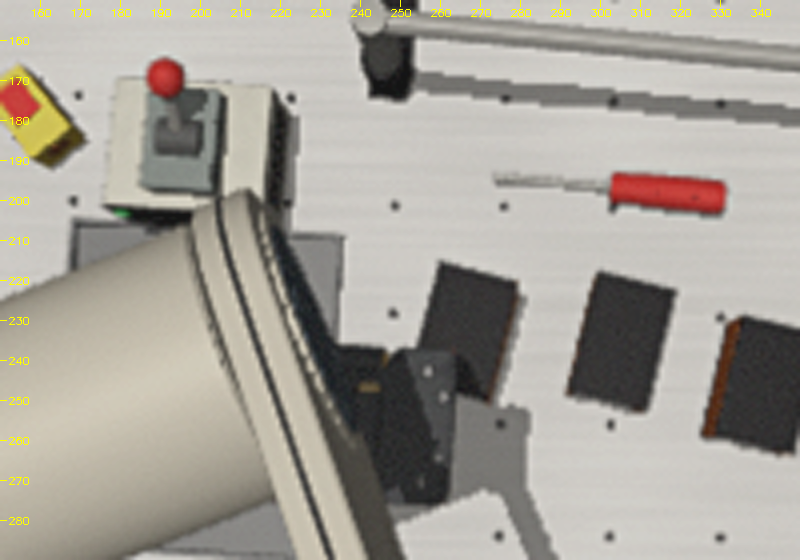

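Side view: ball at (225,266.5) against (224.3,266.1) predicted for fully over, so the switch is off. The modules have not moved. Next the tote pose and the first module.

```bash
cat >> h.py <<'E'
TOTE=np.array([.4440,-.2840]); TY=0.05
def toff(a,b):
    u=np.array([np.cos(TY),np.sin(TY)]); return TOTE+a*u+b*np.array([-u[1],u[0]])
MZ=.020
def pick_module(red,yaw):
    u=np.array([np.cos(yaw),np.sin(yaw)]); c=np.array(red)+.0075*u
    q=tq(yaw+np.pi/2)
    move_pose([*c,.16],q); command_gripper(.68)
    movel([*c,MZ],v=.15)
    command_gripper(0.0); w=get_grip_width()*88
    print("grip mm",w,get_time())
    movel([*c,.16],v=.25); return w
def place_module(a,b):
    p=toff(a,b); q=tq(TY+np.pi/2)
    move_pose([*p,.18],q)
    movel([*p,MZ+.003],v=.15); f=get_ft_force()
    print("w before",get_grip_width()*88)
    command_gripper(.68)
    movel([*p,.18],v=.3); print("placed",f,get_time())
def findred(n,px,r=12,im=None):
    if im is None: im=read_camera(n)
    u,v=np.round(px).astype(int); c=im[v-r:v+r+1,u-r:u+r+1].astype(int)
    m=(c[...,0]-np.maximum(c[...,1],c[...,2])>60).astype(np.uint8)
    k,l,st,ce=cv2.connectedComponentsWithStats(m)
    return [(ce[i]+[u-r,v-r],int(st[i,4])) for i in range(1,k) if st[i,4]>8]
E
python3 - <<'E'
from h import *
t=p2w("side",np.array([(267.7,166),(341.5,166),(337,128),(269.5,128)])-.5,.06); print(t.round(4),t.mean(0),[np.linalg.norm(t[i]-t[i-1]).round(3) for i in range(4)])
t=p2w("top",np.array([(368.5,199.5),(439.5,196.8),(447,284),(372.5,289)])-.5,.06);print(t.round(4),t.mean(0),[np.linalg.norm(t[i]-t[i-1]).round(3) for i in range(4)])
u=lambda n,yaw:0
c=np.array([.4440,-.2840]);ty=.05
U=np.array([np.cos(ty),np.sin(ty)]);V=np.array([-U[1],U[0]])
P=[np.r_[c+a*.125*U+b*.105*V,.06] for a,b in((1,1),(1,-1),(-1,-1),(-1,1))]
print(w2p("side",P).round(1),w2p("top",P).round(1))
for r in [(.4655,.343,.048),(.4549,.2618,.048),(.371,.345,.048),(.3651,.268,.048)]:
    print(findred("side",w2p("side",[r])[0]))
E
```

```text
[[ 0.5613 -0.1749  0.06  ]
 [ 0.3146 -0.1878  0.06  ]
 [ 0.3231 -0.3947  0.06  ]
 [ 0.5723 -0.3819  0.06  ]] [ 0.44282469 -0.28483957  0.06      ] [np.float64(0.207), np.float64(0.247), np.float64(0.207), np.float64(0.25)]
[[ 0.5603 -0.1785  0.06  ]
 [ 0.5712 -0.382   0.06  ]
 [ 0.3268 -0.3972  0.06  ]
 [ 0.3125 -0.1877  0.06  ]] [ 0.44268134 -0.28636223  0.06      ] [np.float64(0.248), np.float64(0.204), np.float64(0.245), np.float64(0.21)]
[[266.5 165.9]
 [268.5 127.4]
 [336.1 127.4]
 [341.2 166. ]] [[366.  197.8]
 [439.2 195.3]
 [445.8 284.4]
 [371.2 288. ]]
[(array([287.91836735, 311.65306122]), 98)]
[(array([293.92307692, 283.01282051]), 78)]
[(array([326.36363636, 314.36363636]), 99)]
[(array([328.07142857, 286.85714286]), 84)]
```

```bash
sed -i 's/TOTE=np.array(\[.4440,-.2840\])/TOTE=np.array([.4430,-.2850])/' h.py; python3 - <<'E'
from h import *
w=pick_module((.4657,.343),-.232)
if 30<w<42: place_module(.055,-.045)
im=read_camera("side"); crop("side",190,115,200,150,4,"s5.png",im); crop("side",190,240,180,130,4,"s5b.png",im)
for r in [(.4549,.2618,.048),(.371,.345,.048),(.3651,.268,.048)]:
    print(findred("side",w2p("side",[r])[0],im=im))
E
```

```text
grip mm 35.90179634934062 13.55
w before 35.491716683781284
placed [ 0.58407394  0.19845873 -2.26746103] 19.0917
[(array([294., 283.]), 77)]
[(array([326.36363636, 314.36363636]), 99)]
[(array([328.14457831, 286.85542169]), 83)]
```

View pics/s5.png

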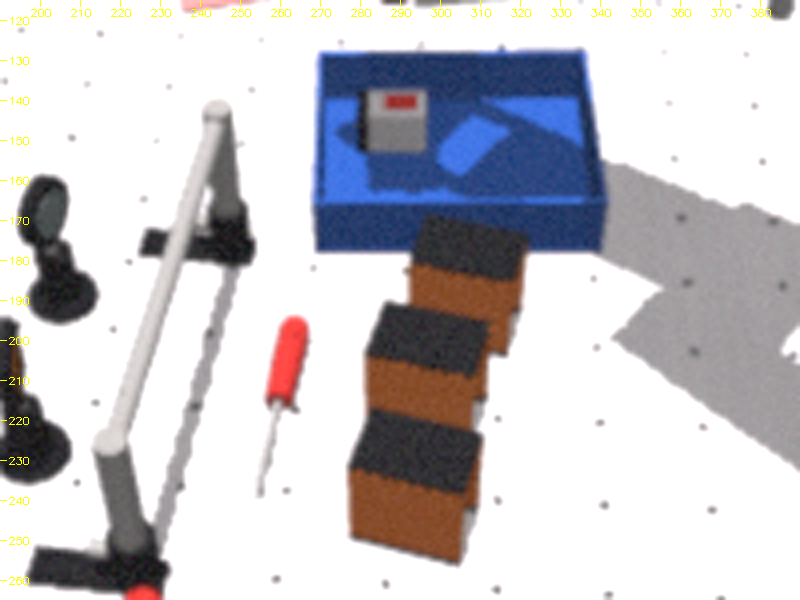

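The module at (290,145) stands upright in the tote, and the other three are unmoved. Continuing, with a check before each pick.

```bash
python3 - <<'E'
from h import *
for r,yaw,pl in [((.4551,.2618),.075,(.055,.045)),((.371,.345),.034,(-.055,-.045)),((.3651,.268),-.178,(-.055,.045))]:
    e=w2p("side",[(*r,.048)])[0]; f=findred("side",e); print(e,f)
    if not f or np.linalg.norm(f[0][0]-e)>1.6: print("MOVED");break
    w=pick_module(r,yaw)
    if not 33<w<39: print("BAD");break
    place_module(*pl)
im=read_camera("side"); crop("side",190,115,200,150,4,"s6.png",im); crop("side",190,240,180,130,4,"s6b.png",im)
E
```

```text
[293.53610601 283.2115223 ] [(array([293.92307692, 283.01282051]), 78)]
grip mm 35.99470552244004 23.1083
w before 35.76374415409385
placed [ 0.04340251 -0.10309398 -1.20683489] 28.0833
[326.28733287 314.54091852] [(array([326.36363636, 314.36363636]), 99)]
grip mm 36.134135622423 32.0583
w before 36.308940029449346
placed [ 0.48428956 -0.53228038 -2.34758674] 37.625
[328.07438599 286.95790093] [(array([328.14457831, 286.85542169]), 83)]
grip mm 35.70650453858028 41.625
w before 35.94279350559018
placed [ 0.70572426  0.84968134 -1.39085646] 46.6333
```

View pics/s6.png

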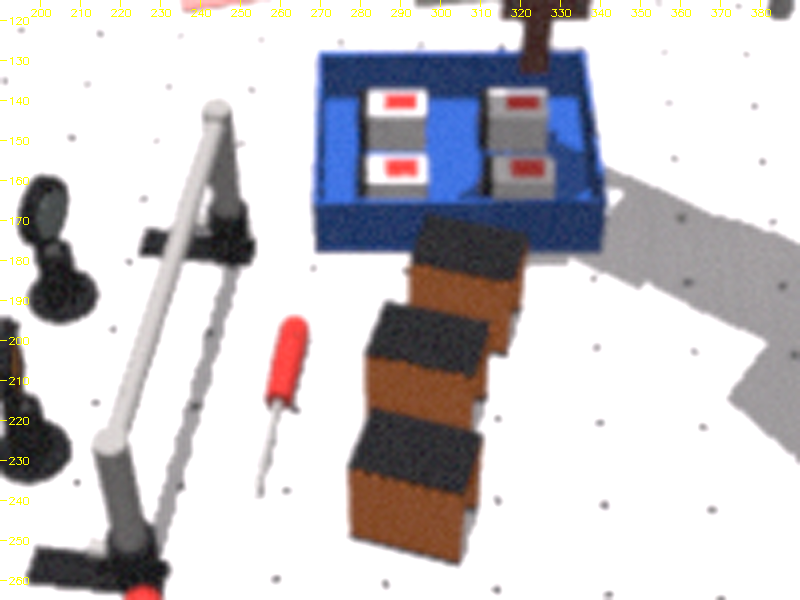

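View pics/s6b.png

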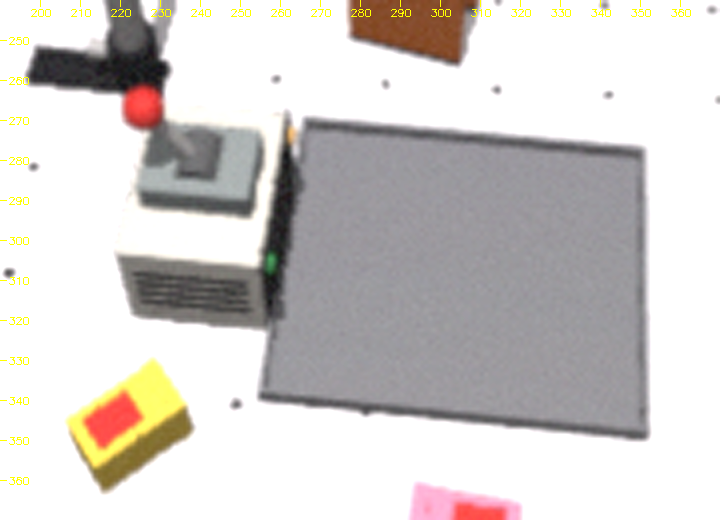

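All four modules stand upright in the tote with their red patches up, and the tray is empty. Next, the first shield.

```bash
cat >> h.py <<'E'
RM=np.array([.6458,-.0022]); RD=np.arctan2(.3389,.0276)
def shield(c,yaw,s):
    q=tq(yaw+np.pi/2)
    move_pose([*c,.17],q); command_gripper(.80)
    movel([*c,.056],v=.12); command_gripper(0.); w=get_grip_width()*88; print("grip",w,get_time())
    if not 50<w<60: return False
    movel([*c,.31],v=.25)
    p=RM+s*np.array([np.cos(RD),np.sin(RD)]); qh=tq(RD-np.pi/2)
    move_pose([*p,.31],qh)
    print("w",get_grip_width()*88, get_tcp_pos())
    movel([*p,.165],v=.15)
    r=movel([*p,.130],v=.04,until_force=5); print("contact",r,get_tcp_pos(),get_ft_force())
    return True
def rel():
    command_gripper(.80); t=get_tcp_pos(); movel([t[0],t[1],.30],v=.2); print(get_time())
E
python3 - <<'E'
from h import *
print(shield((.4614,.1061),-.225,.1))
im=read_camera("side"); crop("side",180,110,180,150,4,"s7.png",im)
E
```

```text
grip 56.12641607475771 49.9083
w 56.17742913486093 [0.65327704 0.0974795  0.30908806]
contact True [0.65341997 0.09740039 0.13060593] [-0.76439506  0.09455342  4.22208241]
True
```

View pics/s7.png

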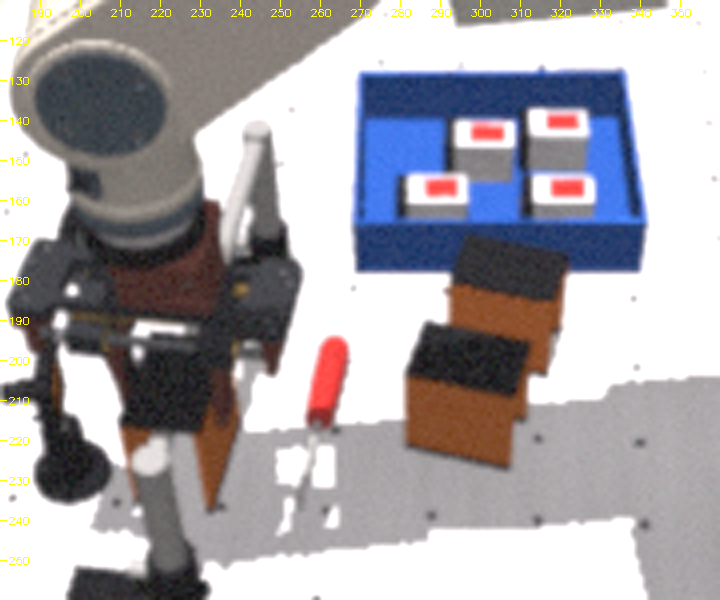

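The shield is astride the bar and rested at TCP z 0.1306 (expected 0.130). One module in the tote was knocked aside, to (300,148), but still stands upright. Releasing, then the next shield.

```bash
python3 - <<'E'
from h import *
rel()
im=read_camera("side"); crop("side",180,110,180,150,4,"s8a.png",im)
if shield((.4554,-.0007),-.225,0.): rel()
im=read_camera("side"); crop("side",180,110,180,150,4,"s8.png",im)
E
```

```text
55.7417
grip 56.089965294792705 58.8917
w 55.89894319955252 [ 0.64522934 -0.00218003  0.30922466]
contact True [ 0.64530406 -0.00218288  0.13057033] [0.46789321 0.4057438  4.33506561]
64.7333
```

View pics/s8.png

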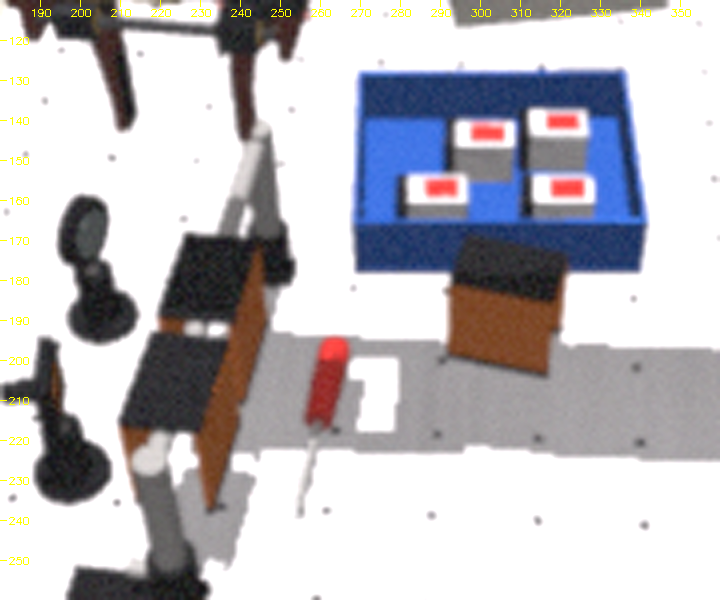

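Two shields hang level on the bar. The third is at (307,177), unmoved.

```bash
python3 - <<'E'
from h import *
if shield((.4276,-.0995),-.225,-.1): rel()
move_pose([.38,.12,.40],tq(1.2))
wait(1)
im=read_camera("side"); crop("side",180,110,180,150,4,"s9.png",im); cv2.imwrite("pics/s9raw.png",im[:,:,::-1])
it=read_camera("top"); cv2.imwrite("pics/t9raw.png",it[:,:,::-1]); crop("top",225,100,230,195,3,"t9.png",it)
print(get_time())
E
```

```text
grip 56.17857452690315 67.95
w 55.79517967649256 [ 0.63712662 -0.10183749  0.30922036]
contact True [ 0.63719561 -0.10180068  0.13058837] [-1.29826671 -0.65419046  3.94653756]
73.85
76.275
```

View pics/s9.png

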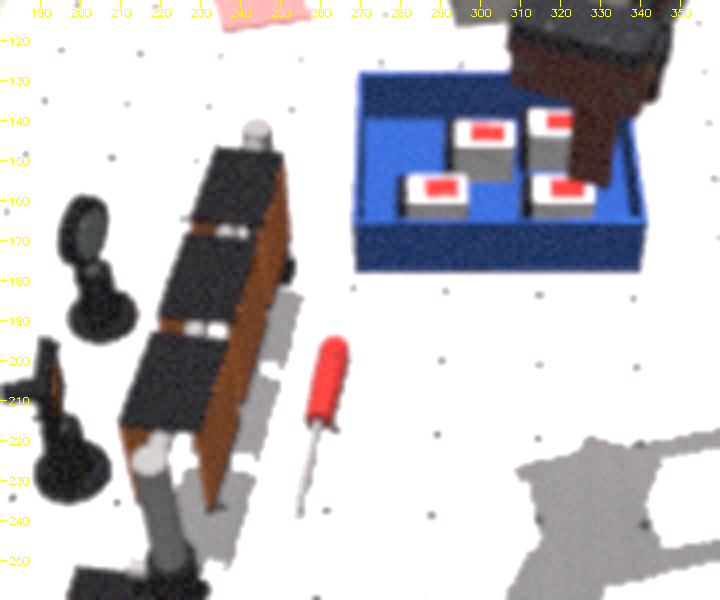

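View pics/t9.png

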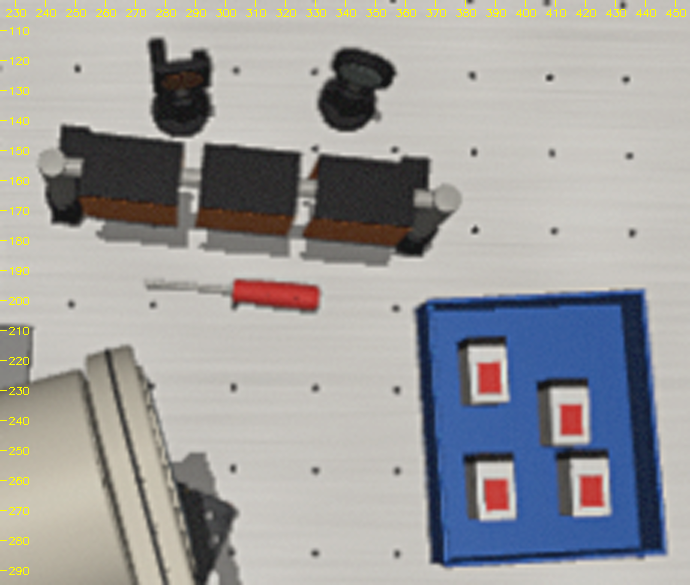

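View pics/s9raw.png

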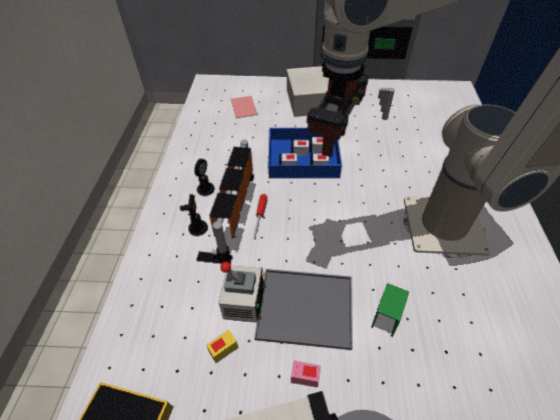

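All the checks hold: three shields hang astride the bar between the posts and four modules stand upright in the tote. The switch is still over, with the ball at side px (225,266). The bystanders and look-alikes are where they were, and the gripper is clear. Handing in.

```bash
python3 - <<'E'
from station import *
job_done(); print(get_time())
E
```

```text
the job is handed in; nothing more can be done
the job is handed in; nothing more can be done
```

The bench is closed down and the job handed in at about 76 s on the robot's clock, against the 210 s limit.

- **Switch:** I threw it first. The ball then showed at side-camera pixel (225, 266.5), against (224.3, 266.1) predicted for fully over, and it was still there in the last picture.
- **Modules:** All four were present and stand upright on the tote's floor, and the tray is empty. One was knocked a few centimetres aside inside the tote partway through the run; it still stands upright, so I left it.
- **Shields:** All three hang level astride the bar, between the posts. Each met the bar with the TCP at about 0.1306 m, against 0.130 m expected.
- **Left alone:** The mirror mount, lens mount, screwdriver and the green, pink and yellow look-alikes show no movement in the last pictures.

No check failed. The two cameras disagreed by at most about 4 mm, on the y position of the switch ball.

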